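# Lock the stop screw with its jam nut

## Robot

A 6-joint arm with a two-finger parallel gripper is mounted at the origin on the work surface. World frame = base frame: x ahead of the robot, y to its left, z up, the work surface at z = 0. Lengths are in m, angles in rad, forces in N, time in s.
With the tool pointing down it reaches from about 0.325 to 0.9 m from the base axis. Payload 6.1 kg.
Tool frame: the origin (TCP) lies midway between the tips of the shut fingers; the grasp point (between the pads) lies 19 mm behind it (manip.tcp_to_grasp is the distance from the TCP to the grasp point, in m); z points along the fingers, y is the direction in which the jaws open and shut (so a half turn about z gives the same grasp; the last joint's range is limited). The gripper opens to 85 mm and grips with 20 to 120 N. Pads are 22 mm wide; open, the fingers measure 114 mm over their backs; the gripper's body (76 mm by 85 mm) begins 54 mm behind the grasp point. The pads swing forward as they close: fully open they stand 13 mm farther back than shut.
Start: joints at [-1.295, 0.22, 1.526, -0, 1.395, -0.126], TCP at [0.244, -0.575, 0.231] pointing down, gripper open.
Joint ranges: [-2.98, 2.98], [-0.91, 2.08], [0.09, 2.57], [-1.24, 4.39], [0.2, 2.65], [-2.68, 2.68]. Speed limits (rad/s): [2.57, 2.57, 3.01, 3.14, 3.14, 3.14].

## Interface

Orientations are given as a unit quaternion [w, x, y, z].
In Python, from plant import manip gives the robot as it stands. Calls block until the motion is done:
- manip.reach(position, orientation): joint-space move of the TCP to a pose.
- manip.move_straight(position, attitude=None, velocity=0.15, threshold=None): straight line of the TCP; attitude=None keeps the orientation; velocity is the mean speed in m/s. With threshold (N) it stops when the force on the tool has changed by that much, and returns True; else False.
- manip.move_joints(angles): joint-space move.
- manip.release() and manip.grab(): open the fingers fully, or close them until they stop; the grip force is fixed at half the most.
- manip.wait(seconds).
- manip.solve_ik(position, orientation): joint angles nearest the present ones, or None.
- manip.camera(name): name is "scene" or "side" or "wrist"; returns (picture, depth): 400x640x3 uint8, blue, green, red; 400x640 float32, m along the optical axis (not along the pixel's ray), 0 where there is no reading.
- manip.camera_info(name): a dict with "camera_matrix" (3x3 intrinsics, pixels), "distortion" ([k1, k2, p1, p2, k3] as OpenCV has them; the pictures are not rectified), "extrinsics" (4x4, takes a point from camera to world coordinates). Camera axes: x right, y down, z forward; pixel columns grow to the right and rows downward; lengths in m; the calibration is good to about 2 mm. A picture is of the moment at which its call begins: read the wrist's pose just before it. camera_info takes no time and is no camera call; for the wrist camera it gives the pose at the moment of the call.
A pose or a line that the arm cannot do raises manip.PlanningError and nothing moves.
- manip.hand_in(): hands the job in, once; it reports no verdict.
Readings, each from a call of its own:
- manip.get_t(): time.
- manip.get_qpos(): joint angles.
- manip.get_joint_velocities(): joint speeds.
- manip.get_joint_efforts(): joint torques, N m.
- manip.get_eef_pos(): TCP position.
- manip.get_tcp_rot(): TCP orientation.
- manip.get_ft_force(): force on the tool from outside, world axes, zero at the start.
- manip.get_wrist_torque(): the same for the moment, N m.
- manip.get_finger_gap(): opening from 0.0 (shut) to 1.0 (fully open).
Only numpy, scipy, OpenCV 4.12 (cv2) and the standard library are available. Lean on these libraries where they do the work, as an engineer would, in place of code of your own. Each camera call takes 0.05 s, during which the arm holds its last target. There are 200 camera calls.

## Task

Lock the stop screw on the green plate: take the spanner that fits the screw's lower nut and slide it fully onto that nut, flat on the plate, with its handle beside the upright post so that the post keeps it from turning clockwise. Then turn the jam nut above it clockwise by its lever knob until it comes up firmly tight (about 16 N of push at the knob, not more than 20 N), without letting the lower nut turn along with it. Leave the spanner on the nut, and leave the other spanner, the tin, the loose nut and the washer where they are.

Things in the scene. Friction and masses are not known exactly. Their poses are not given: they have to be found in the camera images.
- fixture: Green steel plate bolted to the bench, 150 x 340 x 20 mm (place and yaw vary). Origin on the bench under the axis of an upright screw (24 mm diameter, its end 84 mm above the bench). The plate spans -75 to 75 mm in its x and -80 to 260 mm in its y. Its y points from the screw along the side where the spanner's handle goes.
- screw_axis (a point): Point on the screw's axis at the plate's top face, 20 mm above the bench; axes as the plate's.
- post: Fixed upright steel stop post, 12 mm diameter, 34 mm high, at x 21, y 130 mm in the plate's frame; origin at its foot on the plate's top face. The fitted spanner's handle lies on its -x side with about 3 mm of play and bears on it when the nut is dragged clockwise.
- lower_nut (a joint): Angle (rad) of the lower hex nut on the screw, growing clockwise from above; starts between -0.06 and 0; 0 is its setting. 36 mm across flats, 1 to 20 mm above the plate's top. At 0 two flats are parallel to the plate's y. It turns easily (0.08 N m), so the jam nut drags it round unless held.
- knob (a point): Middle of the lever's black upright knob, 70 mm from the screw's axis: a cylinder 18 mm in diameter, 40 to 86 mm above the plate's top (this point 63 mm above it). At the start the lever points within about 0.5 rad of the plate's +x; tightening swings it clockwise from above, towards the plate's -y. Before it seats, the spanner's play lets the lower nut follow by 0.1 to 0.2 rad.
- spanner: The larger of two loose open-ended steel spanners with rubber grips, flat on a 4 mm mat: jaw 37.6 mm wide, flared tips, head 72 mm wide, 13 mm thick, 0.35 kg. Origin in the underside at the jaw's centre; x runs along the handle (end at 240 mm), jaw opens to -x, tips at x -26 mm, throat at 23 mm. On the nut, x points along the plate's y and the throat meets the nut with the origin 2 mm past the axis.
- spanner_grip (a point): Place to grip the large spanner: on its rubber grip, 170 mm from the jaw's centre (its centre of mass is at about 130 mm), 10 mm above the underside. The grip is 24 mm wide and 17 mm thick, from 72 to 240 mm from the jaw's centre.
- small_spanner: The smaller spanner, jaw 25.5 mm, head 54 mm wide, too small for the nut; lies beside the large one on the mat, on either side, about 120 mm away. Same axes. To be left alone.
- tin: Plain tin, 80 mm wide, 100 mm high; leave alone. Origin at the centre of its underside.
- spare_nut: Loose dark hex nut, 30 mm across flats, 15 mm high; leave alone. Origin at the centre of its underside.
- washer: Loose flat steel washer, 36 mm wide, 4 mm high, lying on the plate near its -x, -y corner; leave alone. Origin at the centre of its underside.
- jam_nut: Jam nut on the screw above the lower nut, 36 mm across flats, 23 to 36 mm above the plate's top, with a lever arm (14 mm wide, 26 to 36 mm above the plate's top) that carries the knob. Origin on the screw's axis at the plate's top; the lever points 0.45 rad from its x towards its y. It runs stiffly (0.45 N m, 6 to 7 N at the knob), then seats after 0.55 to 1.05 rad clockwise past the lower nut, where differs; then torque rises steeply.

How it is judged:
By the outcome, as a careful person would: the job done as asked, in the order asked, and still so for the second after the job is handed in, with the robot touching nothing.
It also fails if it takes over 72 s, if anything falls off the work surface, if the arm or the gripper's body presses on something with over 40 N, if the wrist force passes 120 N, or if a joint passes its speed limit or range.

## Working session

There is one attempt and no reset: what is moved stays moved. The work goes in short steps, each a Python script; the robot and the scene stay as the last script left them, time stands still between calls to the robot, and variables do not carry over. Pictures are saved under pics/ and viewed, about 8 in all and at most 12, crops included, and the job is handed in when it is done.

```bash
ls; mkdir -p pics
cat > h.py <<'E'
import numpy as np, cv2
from plant import manip
def snap(n):
    inf=manip.camera_info(n); im,d=manip.camera(n); return im,d,inf
def cloud(d,inf):
    K=np.array(inf["camera_matrix"]);D=np.array(inf["distortion"]);T=np.array(inf["extrinsics"])
    h,w=d.shape; u,v=np.meshgrid(np.arange(w),np.arange(h))
    p=cv2.undistortPoints(np.stack([u,v],-1).reshape(-1,1,2).astype(np.float64),K,D).reshape(h,w,2)
    P=np.dstack([p[...,0]*d,p[...,1]*d,d]); W=P@T[:3,:3].T+T[:3,3]; W[d<=0]=np.nan
    return W
def ray(uv,z,inf):
    K=np.array(inf["camera_matrix"]);D=np.array(inf["distortion"]);T=np.array(inf["extrinsics"])
    p=cv2.undistortPoints(np.array(uv,float).reshape(-1,1,2),K,D).reshape(-1,2)
    r=np.c_[p,np.ones(len(p))]@T[:3,:3].T; o=T[:3,3]
    return o+r*((z-o[2])/r[:,2])[:,None]
E
python3 - <<'E'
from h import *
for n in("scene","side","wrist"):
    im,d,inf=snap(n); cv2.imwrite(f"pics/a_{n}.png",im); np.savez(f"a_{n}.npz",im=im,d=d,inf=inf)
    print(n,np.round(inf["extrinsics"],3).tolist(),np.round(inf["camera_matrix"],1).tolist(), (d>0).mean())
a=cv2.imread("pics/a_scene.png");b=cv2.imread("pics/a_side.png")
print(manip.get_t(),manip.get_tcp_rot(),manip.tcp_to_grasp)
E
```

```text
pics
scene [[0.214, 0.7, -0.682, 1.374], [0.977, -0.141, 0.162, -0.229], [0.017, -0.701, -0.713, 0.911], [0.0, 0.0, 0.0, 1.0]] [[431.1, 0.0, 327.4], [0.0, 431.1, 196.8], [0.0, 0.0, 1.0]] 0.9961328125
side [[-0.851, -0.326, 0.412, 0.099], [-0.525, 0.518, -0.675, 0.775], [0.007, -0.791, -0.612, 0.824], [0.0, 0.0, 0.0, 1.0]] [[475.7, 0.0, 320.8], [0.0, 475.7, 198.7], [0.0, 0.0, 1.0]] 0.99619140625
wrist [[0.392, -0.884, -0.256, 0.309], [-0.92, -0.377, -0.106, -0.546], [-0.003, 0.277, -0.961, 0.373], [0.0, 0.0, 0.0, 1.0]] [[279.1, 0.0, 317.3], [0.0, 279.1, 201.7], [0.0, 0.0, 1.0]] 0.9957578125
0.15 [-7.68658515e-04  9.79889253e-01  1.99540621e-01 -3.99927186e-05] 0.0187
```

View pics/a_scene.png

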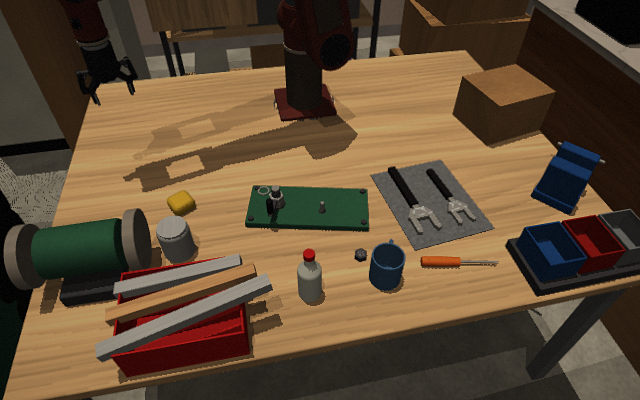

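View pics/a_side.png

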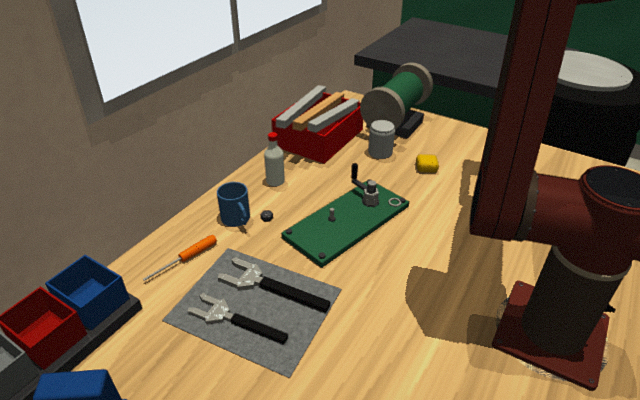

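The scene view shows the plate at (247–368, 188–228), with the screw at (275,190) and the post at (322,207). The lever points at the camera. The large spanner is the left one on the mat, with its jaw at (425,218) and handle end at (393,170). Plate y points roughly world +y, and the spanner handle points towards the robot.

Run:
```python
from h import *
for n in("scene","side"):
    f=np.load(f"a_{n}.npz",allow_pickle=True); im,d,inf=f["im"],f["d"],f["inf"].item(); W=cloud(d,inf)
    hsv=cv2.cvtColor(im,cv2.COLOR_BGR2HSV)
    work=(W[...,0]>.3)&(W[...,0]<.85)&(W[...,1]>-.6)&(W[...,1]<.5)
    g=(cv2.inRange(hsv,(50,80,20),(95,255,255))>0)&work&(abs(W[...,2]-.02)<.012)
    g=cv2.morphologyEx(g.astype(np.uint8),cv2.MORPH_OPEN,np.ones((3,3)))
    k,l,s,c=cv2.connectedComponentsWithStats(g); i=1+s[1:,4].argmax(); P=W[l==i]
    r=cv2.minAreaRect(P[:,:2].astype(np.float32)*1000); print(n,"plate",r,np.median(P[:,2]))
    # tall things near plate
    bx=cv2.boxPoints(r)/1000
    ins=cv2.pointPolygonTest
    cand=np.argwhere(work&(W[...,2]>.03)&(W[...,2]<.12))
    Q=np.array([W[a,b] for a,b in cand]); m=np.array([ins(bx.astype(np.float32),(float(q[0]),float(q[1])),True)>-.03 for q in Q])
    Q=Q[m]
    for lo,hi in((.03,.041),(.043,.056),(.058,.07),(.075,.083),(.083,.09),(.09,.11)):
        q=Q[(Q[:,2]>lo)&(Q[:,2]<hi)]
        if len(q): print(lo,len(q),np.round(np.median(q,0),3),np.round(q.min(0),3),np.round(q.max(0),3))
    # dark grips on mat: 
    mat=work&(W[...,1]>-.05)&(W[...,2]>.011)&(W[...,2]<.035)
    k,l,s,c=cv2.connectedComponentsWithStats(cv2.morphologyEx(mat.astype(np.uint8),cv2.MORPH_OPEN,np.ones((2,2))))
    for i in range(1,k):
        if s[i,4]>150:
            P=W[l==i]; print("blob",s[i],np.round(np.median(P,0),3),cv2.minAreaRect(P[:,:2].astype(np.float32)*1000))
```

```text
scene plate ((542.947021484375, -87.86897277832031), (338.01141357421875, 154.45376586914062), 75.6505126953125) 0.020511574658616194
0.03 35 [ 0.538 -0.159  0.034] [ 0.479 -0.216  0.03 ] [0.577 0.081 0.041]
0.043 94 [ 0.548 -0.171  0.054] [ 0.51  -0.205  0.043] [ 0.594 -0.048  0.056]
0.058 56 [ 0.533 -0.182  0.063] [ 0.515 -0.206  0.058] [ 0.596 -0.159  0.07 ]
0.075 38 [ 0.53  -0.183  0.08 ] [ 0.513 -0.205  0.075] [ 0.597 -0.163  0.083]
0.083 51 [ 0.527 -0.178  0.086] [ 0.509 -0.206  0.083] [ 0.597 -0.164  0.09 ]
0.09 53 [ 0.591 -0.198  0.104] [ 0.578 -0.206  0.091] [ 0.596 -0.19   0.109]
blob [389 167  55  67 846] [nan nan nan] ((565.468994140625, 211.85879516601562), (261.8093566894531, 85.15169525146484), 8.194602012634277)
blob [428 169  49  56 557] [nan nan nan] ((574.679443359375, 332.4614562988281), (225.11207580566406, 58.92329406738281), 5.702956199645996)
blob [ 318  188   52   42 1811] [nan nan nan] ((568.9942626953125, 16.80644989013672), (149.9729766845703, 162.3069305419922), 81.79310607910156)
blob [508 239  18  25 218] [nan nan nan] ((814.6752319335938, 409.936492919
[... 1121 characters left out ...]
2323] [nan nan nan] ((562.2669677734375, 5.38323974609375), (153.32252502441406, 145.33233642578125), 75.51844024658203)
blob [163 236  55  35 432] [nan nan nan] ((799.1032104492188, 229.3562774658203), (158.72833251953125, 19.078187942504883), 76.47721862792969)
blob [ 219  258  112   55 1475] [nan nan nan] ((569.2273559570312, 193.01974487304688), (263.6324157714844, 85.12318420410156), 17.777355194091797)
blob [101 294  41  41 646] [nan nan nan] ((783.4332885742188, 447.6723937988281), (25.759437561035156, 103.08390045166016), 17.53009605407715)
blob [ 188  295  101   49 1203] [nan nan nan] ((575.222412109375, 316.9501647949219), (225.24266052246094, 67.42096710205078), 14.87075424194336)
```

```bash
cat >> h.py <<'E'
def q(th): return [0,np.cos(th/2),np.sin(th/2),0]
E
python3 - <<'E'
from h import *
a=np.radians(193); b=np.radians(75.9)
for k in(0,np.pi):
    print([None if (s:=manip.solve_ik(p,q(t+k))) is None else np.round(s,2) for p,t in(([.48,.185,.25],a),([.48,.185,.01],a),([.58,.05,.12],b),([.561,-.006,.03],b))])
o=[.54,.2,.26]
best=min((k for k in(0,np.pi) if manip.solve_ik(o,q(a+k)) is not None),key=lambda k:abs(manip.solve_ik(o,q(a+k))[5]))
print(best); manip.reach(o,q(a+best))
im,d,inf=snap("wrist"); cv2.imwrite("pics/w1.png",im); np.savez("w1.npz",im=im,d=d,inf=inf); print(manip.get_t(),manip.get_eef_pos())
E
```

```text
[array([ 0.21, -0.06,  1.79, -0.  ,  1.41, -1.58]), array([ 0.21,  0.24,  1.96, -0.  ,  0.94, -1.58]), array([-0.05,  0.22,  1.74, -0.  ,  1.18,  0.2 ]), array([-0.15,  0.3 ,  1.84, -0.  ,  1.  ,  0.09])]
[array([ 0.21, -0.06,  1.79, -0.  ,  1.41,  1.56]), array([ 0.21,  0.24,  1.96, -0.  ,  0.94,  1.56]), None, None]
3.141592653589793
3.1167 [0.54029471 0.1992908  0.25995733]
```

View pics/w1.png

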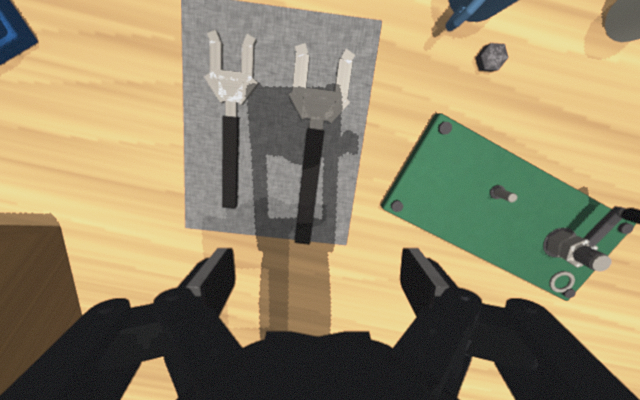

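The wrist view has everything. The large spanner is the right one, with tips at (303,47) and (346,52) and its handle end at (303,240). The post top is at (512,198), the screw end at (598,263) and the washer at (563,283). Next I'll take a closer view over each of the plate and the spanner, with the camera directly overhead.

Run:
```python
from h import *
manip.reach([.476,-.093,.17],q(np.radians(-14.1)))
im,d,inf=snap("wrist"); cv2.imwrite("pics/w2.png",im); np.savez("w2.npz",im=im,d=d,inf=inf)
manip.reach([.490,.19,.2],q(np.radians(10)))
im2,d,inf=snap("wrist"); np.savez("w3.npz",im=im2,d=d,inf=inf)
cv2.imwrite("pics/w23.png",np.vstack([im[:290],im2[:290]])); print(manip.get_t())
```

```text
5.5083
```

View pics/w23.png

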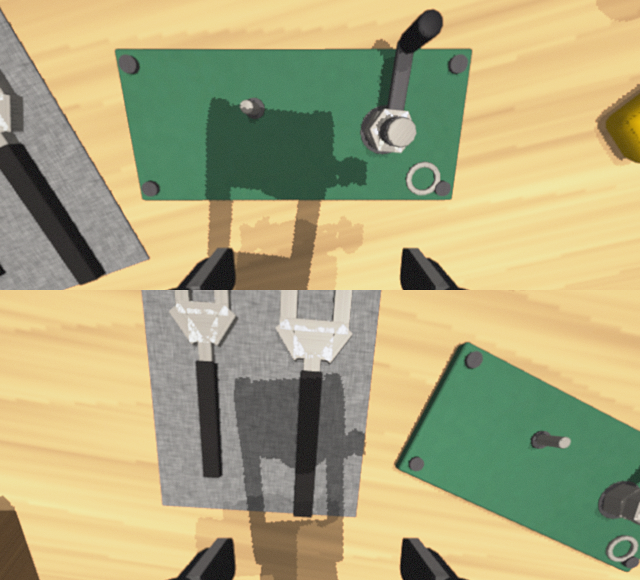

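The top view shows the plate corners at (117,50), (471,50), (451,199) and (143,199), with the post top at (246,106), screw end at (400,131) and knob top at (430,20). In the bottom view the grip runs from (311,82) to (303,225), after removing the stacking offset.

Run:
```python
from h import *
f=np.load("w2.npz",allow_pickle=True); im,d,inf=f["im"],f["d"],f["inf"].item()
hsv=cv2.cvtColor(im,cv2.COLOR_BGR2HSV)
g=cv2.morphologyEx(cv2.inRange(hsv,(50,80,20),(95,255,255)),cv2.MORPH_CLOSE,np.ones((9,9))); g[:,:60]=0
c=max(cv2.findContours(g,0,1)[0],key=cv2.contourArea)
# edges: fit lines
P=ray(c.reshape(-1,2),.02,inf)[:,:2]*1000
h=cv2.convexHull(P.astype(np.float32)); r=cv2.minAreaRect(h); print("plate",r)
ap=cv2.approxPolyDP(c,8,True).reshape(-1,2); print(ap.tolist(), np.round(ray(ap,.02,inf)[:,:2]*1000,1).tolist())
W=cloud(d,inf)
# bottom edge is upper? report z from depth of plate, bench
print("z plate",np.nanmedian(W[180:190,300:340,2]),"bench",np.nanmedian(W[20:40,200:300,2]))
def blob(m,roi,z):
    x0,x1,y0,y1=roi; mm=np.zeros_like(m); mm[y0:y1,x0:x1]=m[y0:y1,x0:x1]
    k,l,s,cc=cv2.connectedComponentsWithStats(mm); i=1+s[1:,4].argmax()
    cs=cv2.findContours((l==i).astype(np.uint8),0,1)[0][0]; (cx,cy),rr,_=cv2.fitEllipse(cs)
    print(s[i],(cx,cy),rr,np.round(ray([[cx,cy]],z,inf)*1000,1)[0]); 
Z=W[...,2]
blob(((Z>.075)&(Z<.095)).astype(np.uint8),(375,425,105,155),.084)
blob(((hsv[...,2]>95)&(hsv[...,1]<60)).astype(np.uint8),(235,270,92,122),.054)
blob(((Z>.095)&(Z<.125)).astype(np.uint8),(400,460,0,60),.106)
print("manual screw,post,knob",np.round(ray([[400,131]],.084,inf)*1000,1),np.round(ray([[246,106]],.054,inf)*1000,1),np.round(ray([[430,20]],.106,inf)*1000,1))
cv2.imwrite("pics/crop_w2.png",cv2.resize(im[0:170,220:480],None,fx=3,fy=3,interpolation=cv2.INTER_CUBIC))
for n,roi in(("w3",(285,335,60,240)),("w1",(285,335,115,250))):
    f=np.load(n+".npz",allow_pickle=True); im,d,inf=f["im"],f["d"],f["inf"].item()
    m=((im.max(2)<45)).astype(np.uint8); x0,x1,y0,y1=roi; mm=np.zeros_like(m); mm[y0:y1,x0:x1]=m[y0:y1,x0:x1]
    mm=cv2.morphologyEx(mm,cv2.MORPH_OPEN,np.ones((5,5)))
    k,l,s,cc=cv2.connectedComponentsWithStats(mm); i=1+s[1:,4].argmax()
    cs=cv2.findContours((l==i).astype(np.uint8),0,1)[0][0].reshape(-1,2)
    r=cv2.minAreaRect((ray(cs,.021,inf)[:,:2]*1000).astype(np.float32)); print(n,s[i],r)
```

```text
plate ((542.6314086914062, -84.10903930664062), (335.5332336425781, 146.6575164794922), 76.29341888427734)
[[470, 50], [415, 49], [404, 109], [416, 136], [388, 154], [363, 145], [360, 124], [387, 102], [394, 52], [404, 50], [116, 50], [138, 61], [135, 74], [119, 70], [143, 198], [449, 198]] [[572.2, -263.3], [585.8, -213.3], [535.1, -194.9], [506.2, -202.7], [495.1, -171.7], [510.4, -148.3], [531.7, -149.5], [545.8, -179.6], [588.1, -193.7], [587.5, -203.1], [652.9, 60.4], [639.3, 44.3], [629.4, 51.8], [636.3, 65.2], [512.6, 95.5], [432.1, -227.8]]
z plate 0.020404806926830804 bench 0.0005312590310853071
[384 116  32  32 772] (399.6712951660156, 131.3908233642578) (29.490806579589844, 31.62972068786621) [ 521.3 -170.1   84. ]
[239  99  15  14 146] (246.18649291992188, 105.75917053222656) (12.62057876586914, 13.151406288146973) [572.6 -50.7  54. ]
[412   9  31  34 799] (426.96063232421875, 25.512039184570312) (26.645763397216797, 36.19047927856445) [ 585.5 -192.2  106. ]
manual screw,post,knob [[ 521.5 -170.4   84. ]] [[572.4 -50.4  54. ]] [[ 588.1 -194.5  106. ]]
w3 [ 296   88   25   96 1875] ((539.4096069335938, 210.9328155517578), (105.80596160888672, 22.382165908813477), 5.793118000030518)
w1 [303 129  20  40 623] ((571.183349609375, 214.47882080078125), (53.09804153442383, 22.33106231689453), 5.819879055023193)
```

View pics/crop_w2.png

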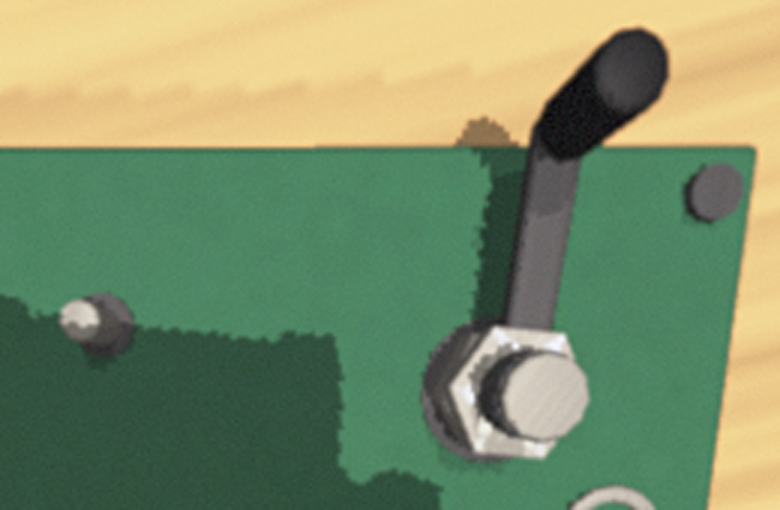

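Run:
```python
from h import *
a=np.radians(5.9); u=np.array([np.cos(a),np.sin(a)]); n=np.array([-u[1],u[0]])
def proj(p,inf):
    T=np.array(inf["extrinsics"]);Ti=np.linalg.inv(T); r=cv2.Rodrigues(Ti[:3,:3])[0]
    return cv2.projectPoints(p,r,Ti[:3,3],np.array(inf["camera_matrix"]),np.array(inf["distortion"]))[0].reshape(-1,2)
for nme in("w3","w1"):
    f=np.load(nme+".npz",allow_pickle=True); im,d,inf=f["im"],f["d"],f["inf"].item(); g=im.max(2).astype(np.float32)
    c=np.array([539.4,210.9]); s=np.arange(-110,190,2.)
    for z in(.021,):
        p=np.c_[(c+s[:,None]*u)/1000,np.full(len(s),z)]; uv=proj(p,inf).astype(np.float32)
        v=cv2.remap(g,uv[:,:1],uv[:,1:],1).ravel(); print(nme,"along"," ".join(f"{int(a)}:{int(b)}" for a,b in zip(s,v)))
    # cross profile at several stations, z=.021: dark width
    for st in(-80,-50,-20,10,40):
        t=np.arange(-25,25,.5); p=np.c_[(c+st*u+t[:,None]*n)/1000,np.full(len(t),.021)]; uv=proj(p,inf).astype(np.float32)
        v=cv2.remap(g,uv[:,:1],uv[:,1:],1).ravel(); m=v<(58); print(st,"dark",t[m].min() if m.any() else None,t[m].max() if m.any() else None)
    # head: cross profile z=.017
    for st in(110,120,130,140,150,160):
        t=np.arange(-45,45,1.); p=np.c_[(c+st*u+t[:,None]*n)/1000,np.full(len(t),.017)]; uv=proj(p,inf).astype(np.float32)
        v=cv2.remap(g,uv[:,:1],uv[:,1:],1).ravel(); dv=np.diff(v); print(st,"edges",[(int(t[i]),int(dv[i])) for i in range(len(dv)) if abs(dv[i])>18])
```

```text
w3 along -110:201 -108:193 -106:79 -104:43 -102:42 -100:41 -98:49 -96:46 -94:46 -92:44 -90:45 -88:43 -86:48 -84:49 -82:50 -80:50 -78:51 -76:52 -74:50 -72:50 -70:51 -68:49 -66:51 -64:50 -62:47 -60:53 -58:50 -56:52 -54:51 -52:45 -50:38 -48:34 -46:34 -44:39 -42:35 -40:33 -38:34 -36:32 -34:36 -32:36 -30:34 -28:33 -26:37 -24:38 -22:35 -20:35 -18:33 -16:37 -14:30 -12:32 -10:33 -8:36 -6:34 -4:34 -2:35 0:36 2:32 4:31 6:33 8:34 10:34 12:31 14:35 16:38 18:33 20:34 22:35 24:33 26:34 28:40 30:33 32:36 34:32 36:36 38:35 40:31 42:35 44:32 46:33 48:35 50:38 52:36 54:51 56:51 58:46 60:178 62:216 64:214 66:213 68:214 70:215 72:218 74:228 76:215 78:215 80:216 82:218 84:217 86:217 88:214 90:214 92:215 94:216 96:217 98:230 100:215 102:216 104:215 106:209 108:160 110:164 112:170 114:162 116:152 118:155 120:157 122:152 124:162 126:151 128:146 130:147 132:161 134:0 136:0 138:0 140:0 142:0 144:0 146:0 148:0 150:0 152:0 154:0 156:0 158:0 160:0 162:0 164:0 166:0 168:0 170:0 172:0 174:0 176:0 178:0 180:0 182:0 184:0 186:0 188:0
-80 dark -10.5 10.0
-50 dark -10.5 11.0
-20 dark -11.5 11.0
10 dark -11.5 11.5
40 d
[... 1355 characters left out ...]
 162:155 164:152 166:150 168:149 170:151 172:144 174:143 176:144 178:142 180:144 182:140 184:143 186:145 188:144
-80 dark -11.5 12.0
-50 dark -10.0 11.0
-20 dark -10.0 10.0
10 dark -10.0 11.5
40 dark -11.5 12.0
110 edges [(-37, 21), (-36, 38), (-27, -36), (-26, -26), (18, 43), (19, 33), (35, -25)]
120 edges [(-36, 35), (-21, -26), (-20, -40), (-19, -21), (18, 44), (19, 32), (35, -36)]
130 edges [(-37, 23), (-36, 27), (-21, -23), (-20, -52), (-19, -44), (-17, 22), (18, 44), (19, 26), (34, -20), (35, -25)]
140 edges [(-37, 25), (-36, 25), (-20, -51), (-19, -18), (18, 35), (19, 27), (34, -26), (35, -21)]
150 edges [(-37, 20), (-23, -19), (-22, -27), (-21, -19), (20, 19), (35, -19)]
160 edges []
```

Checks agree: grip length 167 mm (168 expected), jaw walls ±19 mm, post to screw 130 mm (131.7), knob radius 70.5 mm. I get the axis at (521.0, −170.9), plate yaw −14.0°, spanner x at 185.7°, and the grip point at (502.6, 207.2). Grasping now.

```bash
cat >> h.py <<'E'
AX=np.array([.5210,-.1709]); YAW=np.radians(-14.0)
X=np.array([np.cos(YAW),np.sin(YAW)]); Y=np.array([-X[1],X[0]])
def pl(x,y,z): return [*(AX+x/1000*X+y/1000*Y),z]   # plate mm -> world
def tst(s): print(s,"t",round(manip.get_t(),2),"tcp",np.round(manip.get_eef_pos(),4),"F",np.round(manip.get_ft_force(),1),"gap",round(manip.get_finger_gap(),3))
E
python3 - <<'E'
from h import *
th=np.radians(185.7)
manip.reach([.5026,.2072,.09],q(th)); tst("above")
print(manip.move_straight([.5026,.2072,.007],velocity=.08,threshold=15)); tst("down")
manip.grab(); tst("grab")
manip.move_straight([.5026,.2072,.15],velocity=.12); tst("lift")
manip.reach(pl(0,236,.15),q(YAW+np.pi/2)); tst("hover"); print(np.round(manip.get_wrist_torque(),2))
a,da,ia=snap("scene");b,db,ib=snap("side")
cv2.imwrite("pics/hover.png",np.hstack([a[120:320,180:500],b[130:330,200:520]])); np.savez("hov.npz",da=da,ia=ia,db=db,ib=ib)
for d,i in((da,ia),(db,ib)):
    W=cloud(d,i); w=(W[...,:2]-AX)*1000; x=w@X;y=w@Y;z=W[...,2]*1000
    for lo in range(30,240,20):
        m=(abs(x)<45)&(y>lo)&(y<lo+20)&(z>110)&(z<190)
        if m.sum()>3: print(lo,m.sum(),"x",np.round(np.percentile(x[m],[5,50,95]),0),"z",np.round(np.percentile(z[m],[10,50,90]),0),end=" | ")
    print()
E
```

```text
above t 8.07 tcp [0.5027 0.2071 0.0901] F [-0.2 -0.3 -0.5] gap 1.0
False
down t 9.27 tcp [0.5032 0.2074 0.0076] F [-0.3 -0.2 -0.6] gap 0.997
grab t 9.86 tcp [0.503  0.2072 0.0075] F [-1.  -0.1  3.8] gap 0.259
lift t 11.2 tcp [0.5018 0.207  0.1489] F [-0.6 -0.4 -4. ] gap 0.265
hover t 12.65 tcp [0.5779 0.0584 0.1497] F [ 0.5  0.4 -4.6] gap 0.262
[ 0.14 -0.07 -0.01]
30 59 x [-34. -21.  35.] z [148. 157. 160.] | 50 120 x [-34.  20.  36.] z [148. 157. 160.] | 70 127 x [-34.  10.  35.] z [148. 158. 160.] | 90 168 x [-33.   8.  37.] z [155. 159. 161.] | 110 127 x [-25.   6.  29.] z [150. 159. 161.] | 130 68 x [-9.  8. 12.] z [151. 159. 164.] | 150 83 x [-11.   7.  12.] z [152. 162. 164.] | 170 86 x [-10.   7.  13.] z [151. 162. 165.] | 190 72 x [-7.  9. 13.] z [151. 162. 165.] | 210 79 x [-12.  10.  23.] z [154. 163. 170.] | 230 51 x [10. 22. 26.] z [157. 164. 178.] | 
30 38 x [-38. -23.  33.] z [150. 158. 160.] | 50 99 x [-38. -22.  31.] z [150. 158. 160.] | 70 103 x [-37. -20.  32.] z [152. 159. 161.] | 90 163 x [-37. -10.  32.] z [155. 159. 161.] | 110 155 x [-31. -10.  21.] z [149. 159. 161.] | 130 58 x [-13.  -7.   8.] z [151. 161. 164.] | 150 62 x [-14. -11.   2.] z [152. 163. 165.] | 170 50 x [-14. -11.  -5.] z [151. 162. 165.] | 190 40 x [-14. -12. -10.] z [151. 156. 163.] | 210 35 x [-24.  10.  14.] z [157. 168. 182.] | 230 222 x [-25.  -6.  17.] z [160. 171. 186.] |
```

View pics/hover.png

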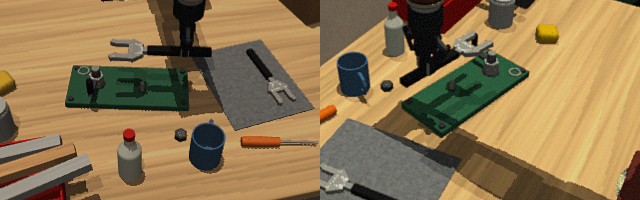

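Held level: the head-to-handle height is about constant, and the head is centred within camera error. In the left view the spanner lies along plate y above the post. Lowering it between the nut and the post.

Run:
```python
from h import *
R=q(YAW+np.pi/2)
manip.move_straight(pl(0,227,.15),R); tst("h")
print(manip.move_straight(pl(0,227,.034),R,velocity=.1,threshold=8)); tst("low")
a,da,ia=snap("scene");b,db,ib=snap("side")
print(manip.move_straight(pl(0,227,.0228),R,velocity=.03,threshold=6)); tst("touch")
c,dc,ic=snap("scene");e,de,ie=snap("side")
f=lambda a,b:np.hstack([cv2.resize(a[170:250,230:390],None,fx=2.5,fy=2.5,interpolation=2),cv2.resize(b[160:260,280:440],None,fx=2.5,fy=2.5,interpolation=2)[:200]])
cv2.imwrite("pics/low.png",f(c,e))
```

```text
h t 13.0 tcp [0.5758 0.0491 0.15  ] F [ 0.4 -0.7 -3.2] gap 0.266
False
low t 14.31 tcp [0.5767 0.0493 0.0349] F [-0.   0.1 -3.7] gap 0.26
True
touch t 14.8 tcp [0.5761 0.0493 0.0235] F [-0.6 -0.3  4.3] gap 0.265
```

View pics/low.png

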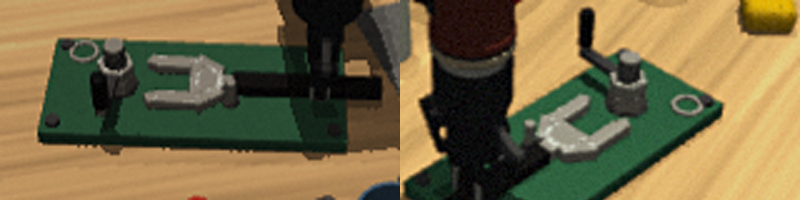

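The spanner is flat on the plate, with the jaw facing the nut and the handle on the −x side of the post. It touched at z 0.0235 as predicted. Sliding it on.

Run:
```python
from h import *
R=q(YAW+np.pi/2)
manip.move_straight(pl(0,227,.0238),R,velocity=.03)
tst("s")
print(manip.move_straight(pl(0,168,.0238),R,velocity=.03,threshold=14)); tst("slid")
d=(np.array(manip.get_eef_pos())[:2]-AX)*1000; print("plate xy",d@X,d@Y, np.round(manip.get_wrist_torque(),2))
c,dc,ic=snap("scene");e,de,ie=snap("side")
f=lambda a,b:np.hstack([cv2.resize(a[170:250,230:390],None,fx=2.5,fy=2.5,interpolation=2),cv2.resize(b[160:260,280:440],None,fx=2.5,fy=2.5,interpolation=2)[:200]])
cv2.imwrite("pics/slid.png",f(c,e))
```

```text
s t 15.15 tcp [0.5757 0.0494 0.0235] F [ 0.6  0.2 -1.9] gap 0.264
False
slid t 17.27 tcp [ 0.5617 -0.0079  0.0238] F [ 0.6  0.7 -3.2] gap 0.265
plate xy 0.07841332032846793 168.02731872982213 [ 0.05 -0.23  0.22]
```

View pics/slid.png

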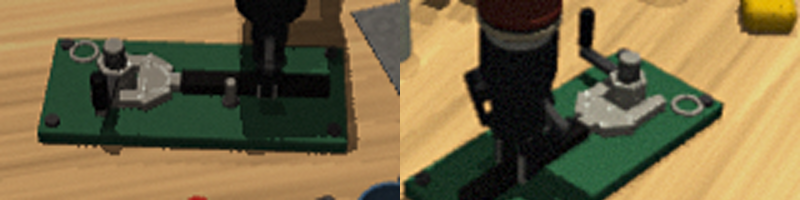

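The jaw is around the nut, but there's no throat contact yet. Pressing on gently until it meets.

Run:
```python
from h import *
R=q(YAW+np.pi/2)
print(manip.move_straight(pl(0,158,.0236),R,velocity=.02,threshold=10)); tst("slid")
d=(np.array(manip.get_eef_pos())[:2]-AX)*1000; print("plate xy",d@X,d@Y, np.round(manip.get_wrist_torque(),2))
```

```text
True
slid t 17.72 tcp [ 0.5608 -0.0111  0.0235] F [2.  2.1 1.4] gap 0.265
plate xy -0.051588715066193065 164.63961636775542 [ 0.26 -0.25  0.25]
```

Run:
```python
from h import *
R=q(YAW+np.pi/2)
print(manip.move_straight(pl(0,160,.0236),R,velocity=.015,threshold=14)); tst("push")
d=(np.array(manip.get_eef_pos())[:2]-AX)*1000; print("plate xy",d@X,d@Y, np.round(manip.get_wrist_torque(),2))
manip.release(); tst("open")
p=manip.get_eef_pos(); manip.move_straight([p[0],p[1],.17],velocity=.15)
manip.reach(pl(-71,60,.19),q(YAW)); tst("view")
im,d,inf=snap("wrist"); np.savez("w4.npz",im=im,d=d,inf=inf)
cv2.imwrite("pics/w4.png",cv2.resize(im[20:220,180:500],None,fx=2.4,fy=2.4,interpolation=2))
```

```text
True
push t 17.99 tcp [ 0.5609 -0.0112  0.0235] F [1.7 1.7 1.5] gap 0.26
plate xy 0.07772343832595767 164.63250922142322 [ 0.23 -0.17  0.2 ]
open t 18.62 tcp [ 0.5601 -0.0111  0.0227] F [ 0.6 -0.5 -0.5] gap 0.998
view t 21.0 tcp [ 0.4666 -0.0954  0.1896] F [-0.1  0.4 -1.1] gap 1.002
```

View pics/w4.png

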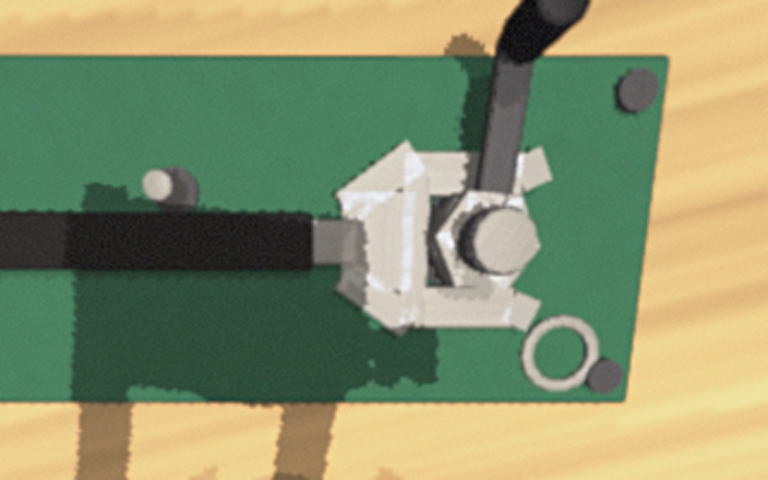

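The throat (col 425) is up against the lower nut's corner, the handle is beside the post, and the lever is clear. Re-pushing stopped instantly, so it is seated. Next: close the fingers and push the knob along its arc, watching the tangential force.

```bash
cat >> h.py <<'E'
ZT=.068
def frame(ph):  # world lever angle
    r=np.array([np.cos(ph),np.sin(ph)]); return r,np.array([r[1],-r[0]])
def pose(ph,off): 
    r,t=frame(ph); return [*(AX+.070*r-off*t),ZT],q(ph+np.pi/2)
def F(n=6):
    f=[]
    for _ in range(n): f.append(manip.get_ft_force()); manip.wait(.01)
    return np.mean(f,0)
E
python3 - <<'E'
from h import *
f=np.load("w4.npz",allow_pickle=True); inf=f["inf"].item(); i2=np.load("w2.npz",allow_pickle=True)["inf"].item()
P=lambda uv,z,i:(lambda w:np.round([w@X,w@Y],1))((ray([uv],z,i)[0,:2]-AX)*1000)
print("throat",P((357,120),.033,inf),"grip72",P((310.4,120.4),.037,inf),"washer",P((414.6,166.7),.024,inf),P((423,179),.024,i2),"screw",P((389.5,120.5),.084,inf))
ph=np.radians(-19.4)
print([np.round(manip.solve_ik(*pose(ph-a,.02)),2) if manip.solve_ik(*pose(ph-a,.02)) is not None else None for a in(0,.7,1.3)])
manip.grab()
p,o=pose(ph,.036); manip.reach([p[0],p[1],.16],o); manip.move_straight(p,o,velocity=.12); tst("beside")
f0=F(10); print("bias",np.round(f0,2))
p,o=pose(ph,.014); print(manip.move_straight(p,o,velocity=.02,threshold=3)); tst("contact")
r,t=frame(ph); w=np.array(manip.get_eef_pos())[:2]-AX; print("r",w@r,"off",-(w@t),"Ft",-(F()-f0)[:2]@t)
np.save("f0.npy",f0)
E
```

```text
throat [-0.3 20.8] grip72 [-0.7 68.6] washer [-49.8 -46.4] [-50.6 -44.7] screw [-0.7 -0.1]
[array([-0.41,  0.37,  1.67, -0.  ,  1.1 , -0.08]), array([-0.5 ,  0.36,  1.68, -0.  ,  1.1 ,  0.54]), array([-0.56,  0.3 ,  1.75, -0.  ,  1.09,  1.08])]
beside t 24.07 tcp [ 0.5997 -0.1605  0.0689] F [ 0.5 -0.2  0.5] gap 0.002
bias [0.44 0.18 0.32]
False
contact t 25.41 tcp [ 0.5917 -0.1809  0.068 ] F [1.3 1.1 0.2] gap 0.003
r 0.06998400119499472 off 0.014066833830102883 Ft 0.47807953627939354
```

Run:
```python
from h import *
a,da,ia=snap("scene");b,db,ib=snap("side");np.savez("k.npz",db=db,ib=ib)
cv2.imwrite("pics/knob.png",np.hstack([cv2.resize(a[150:240,220:340],None,fx=3.3,fy=3.3,interpolation=2)[:290],cv2.resize(b[130:220,310:430],None,fx=3.3,fy=3.3,interpolation=2)[:290]]))
```

```text
(no output)
```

View pics/knob.png

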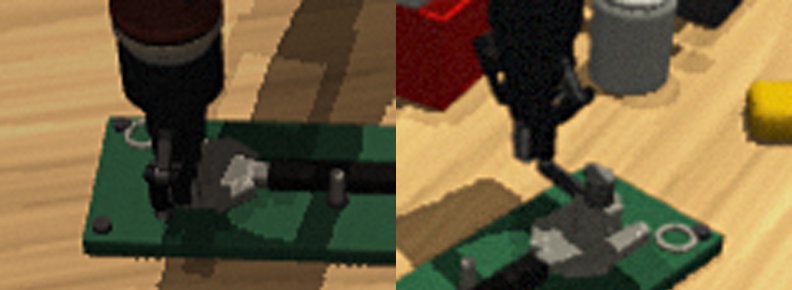

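The fingers stand right beside the knob, but the picture doesn't show whether they touch. The force says not yet, so I'll creep on until contact.

Run:
```python
from h import *
f0=np.load("f0.npy"); ph=np.radians(-19.4); r,t=frame(ph)
for off in np.arange(.0125,-.003,-.0015):
    p,o=pose(ph,off); h=manip.move_straight(p,o,velocity=.015,threshold=3)
    df=F()-f0; w=np.array(manip.get_eef_pos())[:2]-AX
    print(round(off,4),h,"off",round(-(w@t),4),"Ft",round(-df[:2]@t,2),"Fr",round(df[:2]@r,2),"Fz",round(df[2],2),round(manip.get_t(),2))
    if -df[:2]@t>3: break
```

```text
0.0125 False off 0.0124 Ft 0.72 Fr 0.26 Fz -0.19 25.86
0.011 False off 0.0109 Ft 0.8 Fr 0.06 Fz -0.19 26.16
0.0095 False off 0.0094 Ft 0.38 Fr 0.08 Fz -0.31 26.46
0.008 False off 0.0079 Ft 1.03 Fr 0.33 Fz -0.25 26.76
0.0065 False off 0.0066 Ft 1.88 Fr -0.4 Fz -0.36 27.06
0.005 False off 0.0053 Ft 3.25 Fr -0.34 Fz -0.12 27.36
```

```bash
cat > tight.py <<'E'
from h import *
f0=np.load("f0.npy"); i4=np.load("w4.npz",allow_pickle=True)["inf"].item()
k=ray([[415.4,22]],.106,i4)[0,:2]-AX; ph0=np.arctan2(k[1],k[0]); print("knob r",np.hypot(*k),"ang",np.degrees(ph0))
w=np.array(manip.get_eef_pos())[:2]-AX; r,t=frame(ph0); off=max(-(w@t),.009); print("off now",-(w@t),"radial",w@r)
# lever angle for which the TCP sits at offset off from the knob
ang=lambda: np.arctan2(w[1],w[0])-np.arctan2(off,.070)
ph=ang(); ph_s=ph; step=.02; log=[]
while ph_s-ph<1.45:
    ph-=step; p,o=pose(ph,off); h=manip.move_straight(p,o,velocity=.02,threshold=4)
    df=F(4)-f0; w=np.array(manip.get_eef_pos())[:2]-AX; pa=ang(); r,t=frame(pa); ft=-df[:2]@t
    log.append((round(ph_s-ph,3),round(ph_s-pa,3),round(ft,1),round(df[:2]@r,1),round(df[2],1),int(h)))
    if h: ph=min(ph+step,pa)if step>.01 else ph
    if ft>9: step=.004 if ft<13 else .002
    else: step=.02
    if ft>15.6 or manip.get_t()>58: break
print(log[::4]); print(log[-12:]); tst("end")
manip.wait(.3); print("hold",np.round(F(10)-f0,2), -(F(10)-f0)[:2]@t)
E
python3 tight.py
```

```text
knob r 0.06663861750866859 ang -20.841672523247365
off now 0.007093504008458161 radial 0.06977046377121437
[(np.float64(0.02), np.float64(0.016), np.float64(4.5), np.float64(0.3), np.float64(-0.0), 0), (np.float64(0.1), np.float64(0.093), np.float64(6.5), np.float64(-0.2), np.float64(-0.6), 0), (np.float64(0.18), np.float64(0.173), np.float64(5.7), np.float64(0.3), np.float64(-0.8), 0), (np.float64(0.26), np.float64(0.253), np.float64(6.0), np.float64(-0.1), np.float64(-1.0), 0), (np.float64(0.34), np.float64(0.333), np.float64(5.6), np.float64(0.3), np.float64(-1.5), 0), (np.float64(0.42), np.float64(0.413), np.float64(5.5), np.float64(0.0), np.float64(-1.4), 0), (np.float64(0.5), np.float64(0.493), np.float64(5.5), np.float64(0.5), np.float64(-1.2), 0), (np.float64(0.58), np.float64(0.572), np.float64(5.5), np.float64(0.6), np.float64(-1.9), 0), (np.float64(0.66), np.float64(0.652), np.float64(5.6), np.float64(0.3), np.float64(-2.1), 0), (np.float64(0.74), np.float64(0.72), np.float64(8.3), np.float64(0.2), np.float64(-2.7), 0), (np.float64(0.772), np.float64(0.74), np.float64(11.0
[... 1103 characters left out ...]
 0), (np.float64(0.82), np.float64(0.773), np.float64(15.0), np.float64(-1.0), np.float64(-3.5), 0), (np.float64(0.822), np.float64(0.774), np.float64(14.9), np.float64(-0.5), np.float64(-4.0), 0), (np.float64(0.824), np.float64(0.776), np.float64(15.3), np.float64(-0.7), np.float64(-3.9), 0), (np.float64(0.826), np.float64(0.777), np.float64(15.4), np.float64(-0.9), np.float64(-4.3), 0), (np.float64(0.828), np.float64(0.778), np.float64(15.3), np.float64(-1.3), np.float64(-4.2), 0), (np.float64(0.83), np.float64(0.779), np.float64(15.9), np.float64(-1.1), np.float64(-4.3), 0)]
end t 45.21 tcp [ 0.5572 -0.2328  0.0691] F [14.6  7.3 -3.8] gap -0.001
hold [13.91  7.05 -4.1 ] 15.522036270571624
```

It seated at about 0.73 rad, and the force has climbed steeply and smoothly to 15.9 N. A hair more, to 16.2 N, then back off and check.

Run:
```python
from h import *
f0=np.load("f0.npy"); w=np.array(manip.get_eef_pos()); off=.009
ph=np.arctan2(w[1]-AX[1],w[0]-AX[0])-np.arctan2(off,.07); r,t=frame(ph); o=q(ph+np.pi/2)
base=w[:2]+0.0035*t  # commanded lead from the earlier lag (0.05 rad*70mm)
for s in np.arange(0,.0016,.00015):
    manip.move_straight([*(base+s*t),ZT],o,velocity=.01,threshold=3); ft=-(F(8)-f0)[:2]@t; print(round(ft,2),end=" ")
    if ft>16.1: break
p=np.array(manip.get_eef_pos()); tst("tight")
manip.move_straight([*(p[:2]-.03*t),ZT],o,velocity=.08); tst("off")
e=manip.get_eef_pos(); manip.move_straight([e[0],e[1],.2],velocity=.15)
manip.reach(pl(-71,60,.19),q(YAW)); manip.wait(.2); tst("view")
im,d,inf=snap("wrist"); np.savez("w5.npz",im=im,d=d,inf=inf)
cv2.imwrite("pics/w5.png",cv2.resize(im[20:220,180:500],None,fx=2.4,fy=2.4,interpolation=2))
```

```text
15.75 15.76 16.25 tight t 46.62 tcp [ 0.5571 -0.2328  0.0686] F [13.1 10.3 -3.6] gap 0.001
off t 47.2 tcp [ 0.5844 -0.2212  0.0677] F [ 0.2 -1.  -0.2] gap 0.002
view t 49.19 tcp [ 0.4674 -0.0963  0.1901] F [ 0.5  0.6 -0.2] gap 0.0
```

View pics/w5.png

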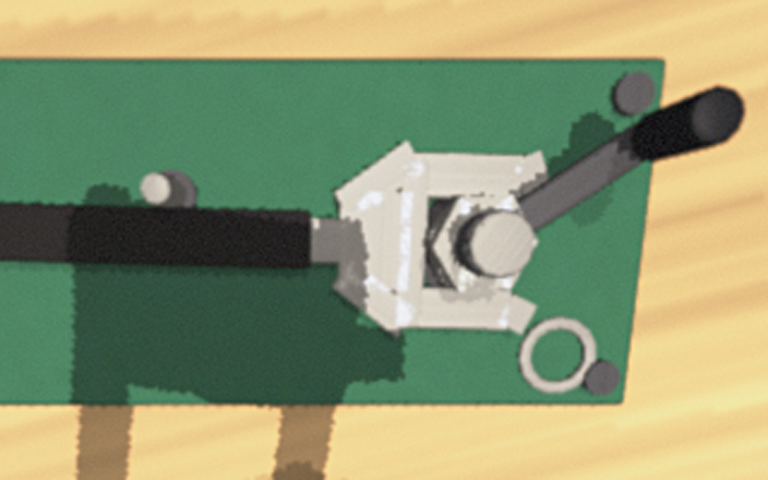

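The handle now bears on the post, the throat is still at the nut, the lever has turned about 0.75 rad, and the washer is undisturbed. Handing in.

```bash
python3 -c "
from h import *
manip.hand_in(); print(manip.get_t())"
```

```text
the job is handed in; nothing more can be done
the job is handed in; nothing more can be done
```

I put the large spanner on the lower nut and tightened the jam nut. I handed the job in at about 49 s, with the arm touching nothing.

- **Spanner:** it touched the plate at the height I predicted and is flat. It slid on until the throat met the nut (throat measured 20.8 mm from the axis, where the nut's corner should be). The last picture shows the throat still at the nut and the handle now bearing on the post.
- **Jam nut:** the lever turned about 0.75 rad in all and seated near 0.73 rad. The force then climbed steeply to a last reading of 16.25 N at the knob, and I backed off.
- **Other items:** the washer looks undisturbed in the last picture. My earlier hand-picked measurements of it differed by about 2 mm, which I put down to picking the pixel. I never went near the other spanner, the tin or the loose nut, and I did not measure them again at the end.

Two readings did not match what I expected:
- **Running force:** it read about 5.6 N, against the 6 to 7 N given. If the force reading is low by that ratio, the true push was about 18 to 19 N, still under 20 N.
- **Knob contact:** the fingers met the knob about 13 mm later than I reckoned, either because the fingertips are narrower than I took them to be or because the lever had moved slightly. The creeping approach covered this, and the push after it was smooth.

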